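# Mesh the cradle's gear knob and wind the bottle level

### The job

The bar knob on the bottle cradle is out of gear: ease it down gently while rocking it back and forth until its hidden teeth drop into mesh, without forcing them, and seat it fully home on its collar. Then wind the knob until the bottle lies level and let go, leaving the knob home; do not touch the bottle or its wire cradle, and do not shift the jigger cup, matchbox or votive glass.

Things in the scene. Friction and masses are not known exactly. Their poses are not given: they have to be found in the camera images.
- knob_grip (a point): grip point of the knob, on its vertical turning axis (z up). The knob is a dark wooden bar 60 mm long (point x), 14 mm thick (point y), 34 mm tall, on a round steel skirt 54 mm across, atop the stand's square gear housing. The point lies 16 mm below the bar's top, 18 mm above its underside, 26 mm above the skirt's underside. Out of gear it turns freely; it stays at any angle and height it is left
- knob (a joint): how far the knob is pushed down, m: 0 = raised, out of gear (skirt 14 mm above the brass collar); 0.014 = home, skirt flush on the collar. About 2.5 N sliding friction. At 0.003 its teeth meet a sprung toothed ring: on tooth tops the ring pushes back 3 N, rising 1.5 N per mm, up to a hard stop at 0.011, so it cannot go home unmeshed. In a gap the ring springs up and the push falls to the friction
- knob_dogs: lower end of the knob's stem with three teeth, hidden in the housing, moves with the knob; origin on the knob's axis, 40 mm below point knob_grip. The ring below has six teeth, pitch 60 degrees; they mesh only within about 4 degrees either way of a gap, and where the gaps are cannot be seen. Load on the teeth must stay below 25 N
- cradle (a joint): tilt of the steel cradle and bottle about the stand's x axis, rad: 0 = level, positive = neck raised; starts between 0.25 and 0.5. Once meshed, turning the knob clockwise seen from above lowers the neck, 2 rad of knob for 1 rad of tilt, plus up to 0.17 rad of free play; it takes about 0.2 N m. It stays where it is left
- stand: fixed stand: wooden foot 275 x 130 x 18 mm. Origin on the work surface exactly below the knob's axis; its x axis runs along the tilt shaft from the knob to the cradle, its y axis the way the bottle's neck points, z up. The collar's top is 125 mm up, the tilt axis 92 mm up, the bottle's axis 145 mm from the knob's axis
- jigger_cup: bystander: steel cup with handle, 58 x 79 x 92 mm, loose; origin at the centre of its underside
- match_box: bystander: matchbox 36 x 54 x 15 mm, loose; origin at the centre of its underside
- votive: bystander: low round votive glass, 74 mm across, 43 mm high, loose; origin at the centre of its underside
- bottle_rest: steel wire cradle with the half bottle (58 mm diameter, 235 mm long) lying fast in it. Origin on the bottle's axis at the tilt shaft, 104 mm from the bottle's base; y axis along the bottle to the neck, x axis along the tilt shaft. Not to be touched

How it is judged:
On the way, in this order (a step that is already met when the one before it is completed fails the run):
1. the knob is meshed and pushed fully home while the bottle is still tilted (value of joint knob above 0.0125 m and value of joint cradle above 0.12 rad), for 0.2 s.
2. the bottle is wound level with the knob home (value of joint cradle between -0.07 and 0.07 rad and value of joint knob above 0.0115 m), for 0.2 s.
At the end, for the whole second after the job is handed in: The bottle rests level within 0.07 rad, still, and the knob is left in mesh and pushed down at least 11.5 of its 14 mm (all of step 2 and angular speed of bottle_rest below 0.05 rad/s); the robot touches nothing.
It fails at once if the teeth are forced: more than 25 N on the knob's teeth (contact force between knob_dogs and anything else above 25 N).
It fails at once if the robot touches the bottle or its wire cradle (contact force between any of the fingers, the arm and bottle_rest above 1 N).
It fails at once if a bystander is shifted by more than 3 cm (distance of any of jigger_cup, match_box, votive from where it was at the start of the episode above 0.03 m).
It also fails if it takes over 48 s, if anything falls off the work surface, if the arm or the gripper's body presses on something with over 40 N, if the wrist force passes 120 N, or if a joint passes its speed limit or range.

### The arm

A 6-joint arm with a two-finger parallel gripper is mounted at the origin on a cart in front of the work surface, level with it; the furniture and walls round the work are solid. World frame = base frame: x ahead of the robot, y to its left, z up, the work surface at z = 0. Lengths are in m, angles in rad, forces in N, time in s.
With the tool pointing down it reaches from about 0.325 to 0.875 m from the base axis. Payload 4.4 kg.
Tool frame: the origin (TCP) lies at the very end of the fingers, on their centre line; the grasp point (between the pads) lies 19 mm behind it; z points along the fingers, y is the line along which they close (so a half turn about z gives the same grasp; the last joint's range is limited). The gripper opens to 85 mm and grips with 20 to 120 N. Pads are 22 mm wide; open, the fingers measure 114 mm over their backs; the gripper's body (76 mm by 85 mm) begins 54 mm behind the grasp point. The pads swing forward as they close: fully open they stand 13 mm farther back than shut.
Start: joints at [-1.476, 0.207, 1.542, -0, 1.393, -0.15], TCP at [0.14, -0.558, 0.231] pointing down, gripper open.
Joint ranges: [-2.73, 2.73], [-0.86, 2.22], [0.23, 2.46], [-1.11, 4.25], [0.08, 2.63], [-2.82, 2.82]. Speed limits (rad/s): [2.79, 2.79, 3.14, 3.14, 3.14, 3.14].

### API

Orientations are given as a 3x3 rotation matrix whose columns are the frame's x, y, z axes.
In Python, from plant import observe, viewer, close_job gives the robot as it stands.
- The arm moves only by the tool move_arm, never from a script. Its argument "rows" is a list of rows, each an object of numbers: "tx", "ty", "tz": the shift along the world's x, y, z normalised to -1 to 1, where 1 is 0.4 m; "rx", "ry", "rz": the turn, a rotation vector about the world's x, y, z normalised to -1 to 1, where 1 is 1.5 rad; "hand": the gripper's target within -1 to 1 (fully open at 1, half-way at 0, shut at -1). A call has 1 to 5 rows; each row is the pose to reach, as a shift and turn from the pose commanded when the call began; what a row does not reach only later rows make up. A row lasts 1/12 s, in which the tool goes at most 41.7 mm and 7.16 degrees, less where a joint would pass 70% of its speed; a pose out of reach is approached as far as the arm can. A call with a number of a shift or a turn outside -1 to 1 is refused whole. A call with a gripper value outside its range is refused whole. The fingers move at their own pace and stop on an object; the grip force is fixed at half the most. Time passes only in rows, so rows that repeat a pose let the fingers close. It gives the time, the measured TCP pose, the force, the opening and the grip force at its end, in the units of the state.
- observe(): the state, without advancing time (a new reading comes with each control period).
- viewer.snapshot(name): name is "scene" or "top" or "wrist"; returns the picture (384x512x3 uint8, red, green, blue); there is no depth.
- viewer.camera_model(name): a dict with "vfov" (degrees; the focal length in pixels is half the picture's height over the tangent of half this angle, whatever the lens; pixels are square), "cx", "cy" (the principal point, pixels), "rvec" (rotation vector, rad) and "tvec" (3), from world to camera coordinates, as OpenCV has them. Camera axes: x right, y down, z forward; pixel columns grow to the right and rows downward; lengths in m; the calibration is good to about 2 mm. A picture is of the moment at which its call begins: read the wrist's pose just before it. camera_model takes no time and is no camera call; for the wrist camera it gives the pose at the moment of the call.
- close_job(): hands the job in; it is judged then, once.
The state is a dict: "time_s": time; "joint_pos": joint angles; "dq": joint speeds; "joint_efforts": joint torques, N m; "ee_pos": TCP position; "ee_rot": TCP orientation; "contact_force": force on the tool from outside, world axes, zero at the start; "torque": the same for the moment, N m; "grip_width": finger opening in m; "grip_force": force on a finger pad.
Only numpy, scipy, OpenCV 4.12 (cv2) and the standard library are available. Lean on these libraries where they do the work, as an engineer would, in place of code of your own. Each camera call takes 0.05 s, during which the arm holds its last target. There are 200 camera calls.

## Working session

There is one attempt and no reset: what is moved stays moved. The work goes in short steps, Python scripts to look and compute and a tool call to move; the robot and the scene stay as the last step left them, time stands still between calls to the robot, and variables do not carry over. Pictures are saved under pics/ and viewed, at most 10 in all, crops included, and the job is handed in when it is done.

Besides the shell and the picture viewer there is one more tool, called after "Emit:" as name(argument=value, ...) on one line, values as JSON. move_arm: Moves the arm, as the interface text tells. Its arguments: {"type":"object","properties":{"rows":{"type":"array"}},"required":["rows"]}

```bash
mkdir -p pics; ls
python3 - <<'E'
from plant import observe, viewer
import cv2,numpy as np
s=observe();print(s)
a=viewer.snapshot("scene");b=viewer.snapshot("top")
cv2.imwrite("pics/scene.png",a[:,:,::-1]);cv2.imwrite("pics/top.png",b[:,:,::-1])
for n in("scene","top","wrist"):print(n,viewer.camera_model(n))
E
```

```text
pics
{'time_s': 0.0, 'joint_pos': array([-1.47549907e+00,  2.07455435e-01,  1.54300659e+00,  3.64722321e-05,
        1.39347106e+00, -1.50536607e-01]), 'dq': array([-0.00040842,  0.0005668 ,  0.0003893 ,  0.00067938,  0.00134756,
       -0.00092376]), 'joint_efforts': array([ 1.66573660e-03, -3.83028674e+01, -2.91594189e+01, -2.25252342e-05,
        1.06039832e-02,  1.47814467e-05]), 'ee_pos': array([ 0.13984043, -0.55694026,  0.23008067]), 'ee_rot': array([[ 9.69936341e-01,  2.43358705e-01, -1.86961959e-04],
       [ 2.43358470e-01, -9.69933612e-01,  2.33322938e-03],
       [ 3.86470990e-04, -2.30858274e-03, -9.99997261e-01]]), 'contact_force': array([ 0.37574929, -0.41483545,  0.48703597]), 'torque': array([-0.01006415, -0.05745866,  0.00578929]), 'grip_force': 0.0, 'grip_width': 0.0849442509568875}
scene {'vfov': 45.7464643741184, 'cx': 257.675021326919, 'cy': 191.26750825235942, 'rvec': array([ 1.33076293, -2.16542914,  0.93353879]), 'tvec': array([0.21095846, 0.43735991, 0.85420101])}
top {'vfov': 51.621321345318854, 'cx': 259.1124764391755, 'cy': 186.89892658372366, 'rvec': array([ 2.19077551, -2.20493566,  0.0724613 ]), 'tvec': array([-0.06354465,  0.58134871,  1.33045647])}
wrist {'vfov': 62.90040110735926, 'cx': 255.62924206166815, 'cy': 186.25289529205892, 'rvec': array([-2.2814196 ,  1.78214341,  0.27112973]), 'tvec': array([-0.57379241, -0.03716289,  0.3808693 ])}
```

View pics/scene.png

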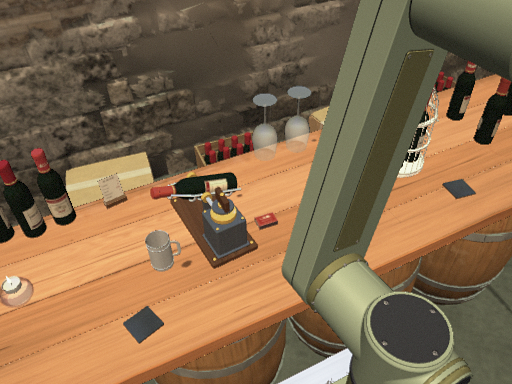

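View pics/top.png

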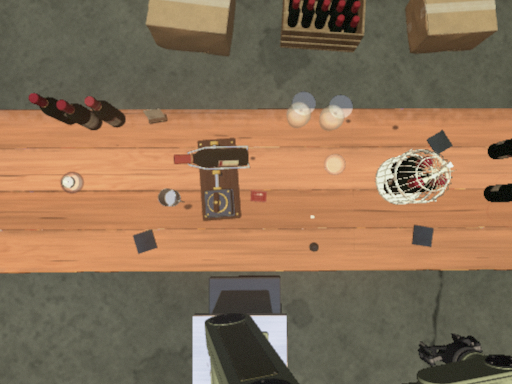

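The top view shows the stand with the knob near (217,203), the bottle neck pointing left at (183,158), the jigger at (169,198), the matchbox at (258,196) and the votive probably at (72,182). I'll enlarge the knob in both views.

```bash
cat > h.py <<'E'
import numpy as np,cv2
from plant import observe, viewer
def cam(n):
    m=viewer.camera_model(n);f=192/np.tan(np.radians(m['vfov']/2))
    return np.array([[f,0,m['cx']],[0,f,m['cy']],[0,0,1]]),cv2.Rodrigues(m['rvec'])[0],m['tvec']
def ray(n,px,z,c=None):
    K,R,t=c or cam(n);o=-R.T@t;d=R.T@np.linalg.solve(K,[px[0],px[1],1]);return o+d*(z-o[2])/d[2]
def proj(n,P,c=None):
    K,R,t=c or cam(n);q=K@(R@np.asarray(P)+t);return q[:2]/q[2]
E
python3 - <<'E'
from h import *
t=cv2.imread("pics/top.png")[130:230,160:280];s=cv2.imread("pics/scene.png")[165:275,140:290]
t=cv2.resize(t,None,fx=4.5,fy=4.5,interpolation=cv2.INTER_CUBIC);s=cv2.resize(s,None,fx=4,fy=4,interpolation=cv2.INTER_CUBIC)
cv2.imwrite("pics/c1.png",t); 
print(ray("top",(217,203),.175),ray("top",(183,158),.1),ray("top",(258,196),.015),ray("top",(169,198),.09))
# foot corners
hsv=cv2.cvtColor(cv2.imread("pics/top.png"),cv2.COLOR_BGR2HSV)
E
```

```text
[0.52472244 0.06029721 0.175     ] [0.67007917 0.17572646 0.1       ] [ 0.55011386 -0.06332269  0.015     ] [0.54306265 0.22169064 0.09      ]
```

View pics/c1.png

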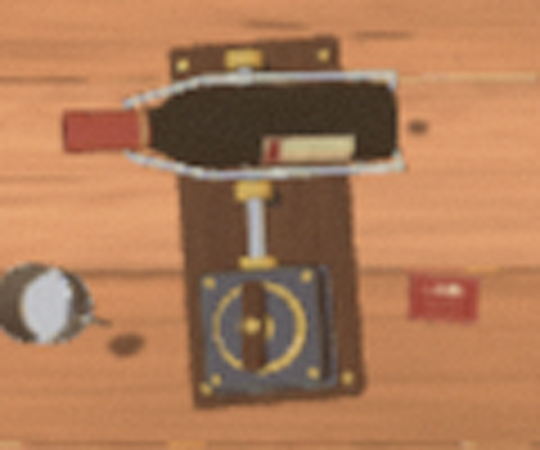

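Emit:
move_arm(rows=[{"tx":0.045,"ty":0.077,"tz":0.03,"rz":0.08},{"tx":0.09,"ty":0.154,"tz":0.06,"rz":0.16},{"tx":0.135,"ty":0.231,"tz":0.09,"rz":0.24},{"tx":0.18,"ty":0.308,"tz":0.12,"rz":0.32},{"tx":0.225,"ty":0.385,"tz":0.15,"rz":0.4}])

```text
invalid input
```

Emit:
move_arm(rows=[{"tx":0.045,"ty":0.077,"tz":0.0,"rz":0.08},{"tx":0.09,"ty":0.154,"tz":0.0,"rz":0.16},{"tx":0.135,"ty":0.231,"tz":0.0,"rz":0.24},{"tx":0.18,"ty":0.308,"tz":0.0,"rz":0.32},{"tx":0.225,"ty":0.385,"tz":0.0,"rz":0.4}])

```text
invalid input
```

Emit:
move_arm(rows=[{"tx":0.045,"ty":0.077,"tz":0.0,"rz":0.08},{"tx":0.09,"ty":0.154,"tz":0.0,"rz":0.16},{"tx":0.135,"ty":0.231,"tz":0.0,"rz":0.24},{"tx":0.18,"ty":0.308,"tz":0.0,"rz":0.32},{"tx":0.225,"ty":0.385,"tz":0.0,"rz":0.4}])

```text
invalid input
```

Emit:
move_arm(rows=[{"tx":0.045,"ty":0.077,"tz":0.0,"rz":0.08},{"tx":0.09,"ty":0.154,"tz":0.0,"rz":0.16},{"tx":0.12,"ty":0.22,"tz":0.0,"rz":0.24},{"tx":0.14,"ty":0.28,"tz":0.0,"rz":0.32},{"tx":0.15,"ty":0.33,"tz":0.0,"rz":0.4}])

```text
invalid input
```

Emit:
move_arm(rows=[{"rz":0.08},{"rz":0.16},{"rz":0.24},{"rz":0.32},{"rz":0.33}])

```text
invalid input
```

Run:
```python
from h import *
s=observe();print(s['time_s'],s['ee_pos'],s['ee_rot'][:,1],s['joint_pos'],s['contact_force'])
w=viewer.snapshot("wrist");cv2.imwrite("pics/w1.png",w[:,:,::-1])
K,R,t=cam("wrist");print(-R.T@t,R)
```

```text
0.1 [ 0.13985023 -0.55700887  0.2302036 ] [ 0.24333536 -0.96993985 -0.00214362] [-1.47547950e+00  2.07392813e-01  1.54282240e+00  1.11061946e-05
  1.39354723e+00 -1.50488457e-01] [-0.20390565  0.99016034  0.28478124]
[ 0.21335362 -0.53910783  0.37376251] [[ 0.24174857 -0.97033694 -0.00196131]
 [-0.92711218 -0.23157523  0.29467935]
 [-0.28639245 -0.06941996 -0.95559418]]
```

View pics/w1.png

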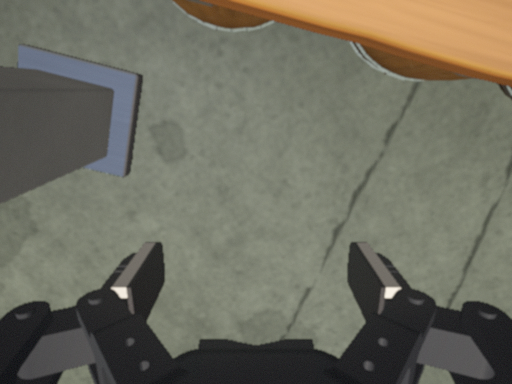

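The moves were refused, so the arm is still at its start pose and the picture shows only the floor. Every field is probably required, so I'll send a complete row.

Emit:
move_arm(rows=[{"tx":0.045,"ty":0.077,"tz":0.03,"rx":0,"ry":0,"rz":0.08,"hand":1},{"tx":0.09,"ty":0.154,"tz":0.06,"rx":0,"ry":0,"rz":0.16,"hand":1},{"tx":0.135,"ty":0.231,"tz":0.09,"rx":0,"ry":0,"rz":0.24,"hand":1},{"tx":0.18,"ty":0.308,"tz":0.12,"rx":0,"ry":0,"rz":0.32,"hand":1},{"tx":0.225,"ty":0.385,"tz":0.15,"rx":0,"ry":0,"rz":0.4,"hand":1}])

```text
time_s: 0.57
ee_pos: [0.2303, -0.402, 0.2913]
ee_rot: [[0.659, 0.752, -0.0], [0.752, -0.659, 0.001], [0.001, -0.001, -1.0]]
contact_force: [1.9, 0.0, 0.5]
grip_width: 0.0856
grip_force: 0.0
```

Emit:
move_arm(rows=[{"tx":0.045,"ty":0.077,"tz":0,"rx":0,"ry":0,"rz":0.08,"hand":1},{"tx":0.09,"ty":0.154,"tz":0,"rx":0,"ry":0,"rz":0.16,"hand":1},{"tx":0.135,"ty":0.231,"tz":0,"rx":0,"ry":0,"rz":0.24,"hand":1},{"tx":0.18,"ty":0.308,"tz":0,"rx":0,"ry":0,"rz":0.32,"hand":1},{"tx":0.225,"ty":0.385,"tz":0,"rx":0,"ry":0,"rz":0.4,"hand":1}])

```text
time_s: 0.98
ee_pos: [0.3202, -0.248, 0.2911]
ee_rot: [[0.119, 0.993, 0.0], [0.993, -0.119, -0.0], [-0.0, 0.0, -1.0]]
contact_force: [0.9, -1.3, -0.3]
grip_width: 0.0856
grip_force: 0.0
```

Emit:
move_arm(rows=[{"tx":0.045,"ty":0.077,"tz":0,"rx":0,"ry":0,"rz":0.08,"hand":1},{"tx":0.09,"ty":0.154,"tz":0,"rx":0,"ry":0,"rz":0.16,"hand":1},{"tx":0.135,"ty":0.231,"tz":0,"rx":0,"ry":0,"rz":0.24,"hand":1},{"tx":0.18,"ty":0.308,"tz":0,"rx":0,"ry":0,"rz":0.32,"hand":1},{"tx":0.225,"ty":0.385,"tz":0,"rx":0,"ry":0,"rz":0.4,"hand":1}])

```text
time_s: 1.4
ee_pos: [0.4102, -0.0939, 0.2912]
ee_rot: [[-0.463, 0.887, 0.0], [0.887, 0.463, -0.0], [-0.0, 0.0, -1.0]]
contact_force: [1.0, -0.1, -0.3]
grip_width: 0.0853
grip_force: 0.0
```

Emit:
move_arm(rows=[{"tx":0.045,"ty":0.077,"tz":0,"rx":0,"ry":0,"rz":0.08,"hand":1},{"tx":0.09,"ty":0.154,"tz":0,"rx":0,"ry":0,"rz":0.16,"hand":1},{"tx":0.13,"ty":0.22,"tz":0,"rx":0,"ry":0,"rz":0.24,"hand":1},{"tx":0.15,"ty":0.28,"tz":0,"rx":0,"ry":0,"rz":0.32,"hand":1},{"tx":0.16,"ty":0.34,"tz":0,"rx":0,"ry":0,"rz":0.4,"hand":1}])

```text
time_s: 1.82
ee_pos: [0.4745, 0.0419, 0.2908]
ee_rot: [[-0.883, 0.47, -0.001], [0.47, 0.883, 0.0], [0.001, -0.0, -1.0]]
contact_force: [-0.6, 0.4, -0.4]
grip_width: 0.0855
grip_force: 0.0
```

Emit:
move_arm(rows=[{"tx":0,"ty":0,"tz":0,"rx":0,"ry":0,"rz":0.08,"hand":1},{"tx":0,"ty":0,"tz":0,"rx":0,"ry":0,"rz":0.16,"hand":1},{"tx":0,"ty":0,"tz":0,"rx":0,"ry":0,"rz":0.24,"hand":1},{"tx":0,"ty":0,"tz":0,"rx":0,"ry":0,"rz":0.33,"hand":1},{"tx":0,"ty":0,"tz":0,"rx":0,"ry":0,"rz":0.33,"hand":1}])

```text
time_s: 2.23
ee_pos: [0.4736, 0.0405, 0.2909]
ee_rot: [[-1.0, -0.002, -0.001], [-0.002, 1.0, 0.0], [0.001, 0.0, -1.0]]
contact_force: [-0.2, -0.2, 0.4]
grip_width: 0.0856
grip_force: 0.0
```

Run:
```python
from h import *
s=observe();print(s['time_s'],s['ee_pos'],s['ee_rot'][:,1],s['joint_pos'],s['contact_force'])
c=cam("wrist");w=viewer.snapshot("wrist");cv2.imwrite("pics/w2.png",w[:,:,::-1])
np.savez("w2.npz",K=c[0],R=c[1],t=c[2])
print(-c[1].T@c[2], proj("",[.525,.06,.18],c))
```

```text
2.2333 [0.47362051 0.04047667 0.2908822 ] [-1.96109645e-03  9.99998074e-01  7.93296359e-05] [-9.70924103e-02 -5.21060197e-02  1.69572446e+00 -3.88021583e-06
  1.49881534e+00 -1.66984959e+00] [-0.22948395 -0.1632764   0.39074163]
[0.39853684 0.04022685 0.43431412] [277.61161202 237.41647445]
```

View pics/w2.png

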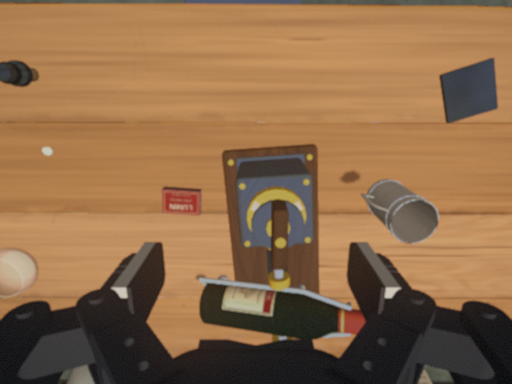

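The wrist view shows the knob bar around (280,222), running nearly vertically in the picture. The jigger is at (405,210), the matchbox at (182,200) and the bottle at (270,310). I'll zoom in on the knob.

Run:
```python
from h import *
t=cv2.imread("pics/w2.png")[140:300,215:330]
cv2.imwrite("pics/c2.png",cv2.resize(t,None,fx=3.7,fy=3.7,interpolation=cv2.INTER_CUBIC))
```

```text
(no output)
```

View pics/c2.png

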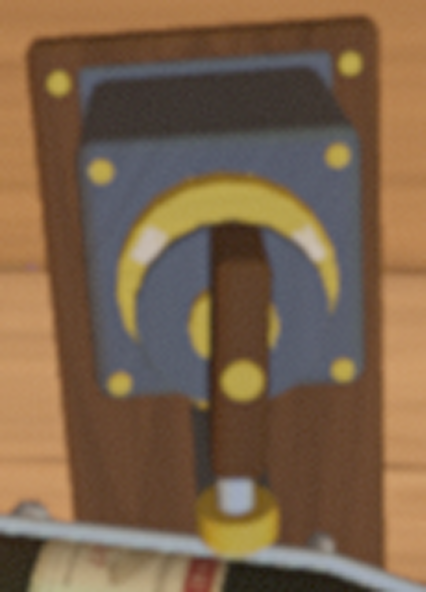

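Run:
```python
from h import *
d=np.load("w2.npz");c=(d['K'],d['R'],d['t'])
P=lambda u,v,z:ray("",(215+(u-1.35)/3.7,140+(v-1.35)/3.7),z,c)
for n,u,v,z in[("dot",242,381,.181),("far",243,262,.181),("near",240,478,.181),("L",213,370,.181),("R",269,370,.181),("screwNL",101,172,.12),("NR",338,156,.12),("FL",119,384,.12),("FR",343,370,.12)]:print(n,P(u,v,z))
print("top dot",ray("top",(160+252/4.5-.4,130+326/4.5-.4),.181),"collar",ray("top",(160+259/4.5-.4,130+327/4.5-.4),.125))
print([ray("top",(160+u/4.5-.4,130+v/4.5-.4),.181) for u,v in((254,281),(256,371))])
```

```text
dot [0.52962012 0.0622021  0.181     ]
far [0.49877885 0.06171698 0.181     ]
near [0.5563334  0.06232785 0.181     ]
L [0.52668369 0.05514579 0.181     ]
R [0.52668182 0.06863968 0.181     ]
screwNL [0.49559467 0.02603145 0.12      ]
NR [0.49085752 0.09293    0.12      ]
FL [0.56218884 0.03059809 0.12      ]
FR [0.55753706 0.09760789 0.12      ]
top dot [0.52748824 0.0638711  0.181     ] collar [0.52780154 0.06461246 0.125     ]
[array([0.55719371, 0.06253356, 0.181     ]), array([0.49784008, 0.06125607, 0.181     ])]
```

The bar centre is at (0.528, 0.062) with about 1° yaw, measured as 57 x 13.5 mm against the given 60 x 14. I'll descend open and grip.

Emit:
move_arm(rows=[{"tx":0.07,"ty":0.03,"tz":-0.03,"rx":0,"ry":0,"rz":0.008,"hand":1},{"tx":0.136,"ty":0.054,"tz":-0.1,"rx":0,"ry":0,"rz":0.008,"hand":1},{"tx":0.136,"ty":0.054,"tz":-0.2,"rx":0,"ry":0,"rz":0.008,"hand":1},{"tx":0.136,"ty":0.054,"tz":-0.29,"rx":0,"ry":0,"rz":0.008,"hand":1},{"tx":0.136,"ty":0.054,"tz":-0.345,"rx":0,"ry":0,"rz":0.008,"hand":1}])

```text
time_s: 2.7
ee_pos: [0.5258, 0.0621, 0.1488]
ee_rot: [[-1.0, -0.008, -0.007], [-0.008, 1.0, 0.0], [0.007, 0.0, -1.0]]
contact_force: [-0.3, 0.7, -0.3]
grip_width: 0.0855
grip_force: 0.0
```

Emit:
move_arm(rows=[{"tx":0,"ty":0,"tz":0,"rx":0,"ry":0,"rz":0,"hand":-0.4},{"tx":0,"ty":0,"tz":0,"rx":0,"ry":0,"rz":0,"hand":-0.5},{"tx":0,"ty":0,"tz":0,"rx":0,"ry":0,"rz":0,"hand":-0.55},{"tx":0,"ty":0,"tz":0,"rx":0,"ry":0,"rz":0,"hand":-0.6},{"tx":0,"ty":0,"tz":0,"rx":0,"ry":0,"rz":0,"hand":-0.6}])

```text
time_s: 3.12
ee_pos: [0.5302, 0.0617, 0.156]
ee_rot: [[-1.0, -0.011, 0.005], [-0.011, 1.0, -0.0], [-0.005, -0.0, -1.0]]
contact_force: [0.0, -0.4, 0.1]
grip_width: 0.0254
grip_force: 0.0
```

Run:
```python
from h import *
s=observe();print(s['time_s'],s['ee_pos'],s['grip_width'],s['contact_force'])
w=viewer.snapshot("wrist");s=viewer.snapshot("scene")
cv2.imwrite("pics/w3.png",w[:,:,::-1])
```

```text
3.1167 [0.53018091 0.06174141 0.1559576 ] 0.025428974614843267 [ 0.03925777 -0.38958145  0.11226891]
```

View pics/w3.png

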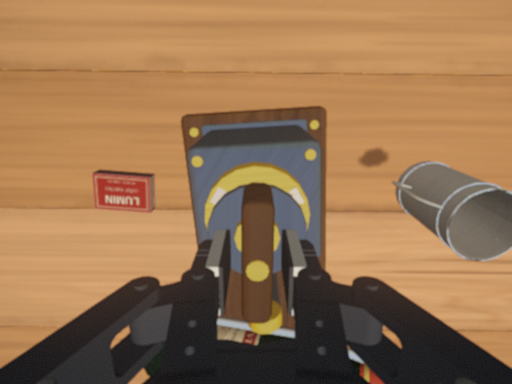

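The pads straddle the bar evenly, with the bar at column 258 and the pads at 226 and 288. I'll close.

Emit:
move_arm(rows=[{"tx":0,"ty":0,"tz":0,"rx":0,"ry":0,"rz":0,"hand":-0.8},{"tx":0,"ty":0,"tz":0,"rx":0,"ry":0,"rz":0,"hand":-1},{"tx":0,"ty":0,"tz":0,"rx":0,"ry":0,"rz":0,"hand":-1},{"tx":0,"ty":0,"tz":0,"rx":0,"ry":0,"rz":0,"hand":-1},{"tx":0,"ty":0,"tz":0,"rx":0,"ry":0,"rz":0,"hand":-1}])

```text
time_s: 3.63
ee_pos: [0.5291, 0.0621, 0.1538]
ee_rot: [[-1.0, -0.011, 0.002], [-0.011, 1.0, 0.0], [-0.002, 0.0, -1.0]]
contact_force: [2.1, 1.3, 1.6]
grip_width: 0.0134
grip_force: 60.1
```

Emit:
move_arm(rows=[{"tx":0,"ty":0,"tz":-0.0025,"rx":0,"ry":0,"rz":0,"hand":-1},{"tx":0,"ty":0,"tz":-0.005,"rx":0,"ry":0,"rz":0,"hand":-1},{"tx":0,"ty":0,"tz":-0.0075,"rx":0,"ry":0,"rz":0,"hand":-1},{"tx":0,"ty":0,"tz":-0.01,"rx":0,"ry":0,"rz":0,"hand":-1},{"tx":0,"ty":0,"tz":-0.0125,"rx":0,"ry":0,"rz":0,"hand":-1}])

```text
time_s: 4.05
ee_pos: [0.5292, 0.062, 0.1494]
ee_rot: [[-1.0, -0.011, 0.002], [-0.011, 1.0, 0.0], [-0.002, 0.0, -1.0]]
contact_force: [2.4, 2.1, 7.3]
grip_width: 0.0127
grip_force: 60.8
```

Run:
```python
from h import *
s=observe();print(s['time_s'],s['ee_pos'],s['contact_force'],s['torque'])
```

```text
4.05 [0.52920589 0.06202883 0.1493507 ] [2.37381199 2.10224464 7.34956037] [ 0.42495434 -0.28814677 -0.021029  ]
```

Contact on the tooth tops is confirmed: 7.3 N at 4.4 mm. I'll sweep counter-clockwise slowly.

Emit:
move_arm(rows=[{"tx":0,"ty":0,"tz":0,"rx":0,"ry":0,"rz":0.03,"hand":-1},{"tx":0,"ty":0,"tz":0,"rx":0,"ry":0,"rz":0.06,"hand":-1},{"tx":0,"ty":0,"tz":0,"rx":0,"ry":0,"rz":0.09,"hand":-1}])

```text
time_s: 4.3
ee_pos: [0.5292, 0.0622, 0.1493]
ee_rot: [[-0.989, -0.147, 0.002], [-0.147, 0.989, 0.001], [-0.002, 0.0, -1.0]]
contact_force: [1.7, 3.0, 5.8]
grip_width: 0.0129
grip_force: 60.7
```

Emit:
move_arm(rows=[{"tx":0,"ty":0,"tz":0,"rx":0,"ry":0,"rz":0.03,"hand":-1},{"tx":0,"ty":0,"tz":0,"rx":0,"ry":0,"rz":0.06,"hand":-1}])

```text
time_s: 4.47
ee_pos: [0.5292, 0.0622, 0.1492]
ee_rot: [[-0.972, -0.236, 0.002], [-0.236, 0.972, 0.001], [-0.002, 0.0, -1.0]]
contact_force: [1.9, 2.4, 5.5]
grip_width: 0.013
grip_force: 60.7
```

Emit:
move_arm(rows=[{"tx":0,"ty":0,"tz":0,"rx":0,"ry":0,"rz":0.03,"hand":-1},{"tx":0,"ty":0,"tz":0,"rx":0,"ry":0,"rz":0.06,"hand":-1}])

```text
time_s: 4.63
ee_pos: [0.5291, 0.0623, 0.1491]
ee_rot: [[-0.947, -0.322, 0.002], [-0.322, 0.947, 0.001], [-0.002, 0.0, -1.0]]
contact_force: [3.1, 2.1, 1.2]
grip_width: 0.0127
grip_force: 60.1
```

Emit:
move_arm(rows=[{"tx":0,"ty":0,"tz":0,"rx":0,"ry":0,"rz":0.03,"hand":-1},{"tx":0,"ty":0,"tz":0,"rx":0,"ry":0,"rz":0.06,"hand":-1}])

```text
time_s: 4.8
ee_pos: [0.529, 0.0624, 0.1484]
ee_rot: [[-0.914, -0.406, 0.002], [-0.406, 0.914, 0.001], [-0.002, 0.0, -1.0]]
contact_force: [2.3, 3.2, 1.2]
grip_width: 0.0129
grip_force: 60.1
```

Emit:
move_arm(rows=[{"tx":0,"ty":0,"tz":0,"rx":0,"ry":0,"rz":0.03,"hand":-1},{"tx":0,"ty":0,"tz":0,"rx":0,"ry":0,"rz":0.06,"hand":-1}])

```text
time_s: 4.97
ee_pos: [0.5289, 0.0625, 0.1483]
ee_rot: [[-0.874, -0.487, 0.002], [-0.487, 0.874, 0.001], [-0.002, 0.0, -1.0]]
contact_force: [3.7, 3.7, 1.1]
grip_width: 0.013
grip_force: 60.1
```

The push fell to 1.2 N at about 19° of turn, so the teeth are meshed. I'll ease back slightly to unload their flanks, then press down.

Emit:
move_arm(rows=[{"tx":0,"ty":0,"tz":0,"rx":0,"ry":0,"rz":-0.02,"hand":-1},{"tx":0,"ty":0,"tz":-0.0025,"rx":0,"ry":0,"rz":-0.035,"hand":-1},{"tx":0,"ty":0,"tz":-0.005,"rx":0,"ry":0,"rz":-0.035,"hand":-1}])

```text
time_s: 5.22
ee_pos: [0.5289, 0.0624, 0.1463]
ee_rot: [[-0.899, -0.437, 0.002], [-0.437, 0.899, 0.001], [-0.002, 0.0, -1.0]]
contact_force: [3.5, 3.2, 0.7]
grip_width: 0.0129
grip_force: 60.1
```

Run:
```python
from h import *
s=observe();print(s['time_s'],s['ee_pos'],s['contact_force'],s['torque'])
```

```text
5.2167 [0.52890837 0.06239885 0.1463374 ] [3.50198137 3.19215058 0.70923359] [ 0.82853359 -0.80540032 -0.04930725]
```

Emit:
move_arm(rows=[{"tx":0,"ty":0,"tz":-0.0025,"rx":0,"ry":0,"rz":0,"hand":-1},{"tx":0,"ty":0,"tz":-0.005,"rx":0,"ry":0,"rz":0,"hand":-1},{"tx":0,"ty":0,"tz":-0.0075,"rx":0,"ry":0,"rz":0,"hand":-1}])

```text
time_s: 5.47
ee_pos: [0.5289, 0.0624, 0.1433]
ee_rot: [[-0.899, -0.438, 0.001], [-0.438, 0.899, 0.001], [-0.002, 0.0, -1.0]]
contact_force: [4.5, 3.4, 1.4]
grip_width: 0.0127
grip_force: 60.1
```

Emit:
move_arm(rows=[{"tx":0,"ty":0,"tz":-0.002,"rx":0,"ry":0,"rz":0,"hand":-1},{"tx":0,"ty":0,"tz":-0.004,"rx":0,"ry":0,"rz":0,"hand":-1},{"tx":0,"ty":0,"tz":-0.006,"rx":0,"ry":0,"rz":0,"hand":-1}])

```text
time_s: 5.72
ee_pos: [0.529, 0.0624, 0.1411]
ee_rot: [[-0.899, -0.438, 0.002], [-0.438, 0.899, 0.001], [-0.002, 0.0, -1.0]]
contact_force: [2.3, 3.8, 7.9]
grip_width: 0.0129
grip_force: 60.9
```

Emit:
move_arm(rows=[{"tx":0,"ty":0,"tz":-0.0015,"rx":0,"ry":0,"rz":0,"hand":-1},{"tx":0,"ty":0,"tz":-0.003,"rx":0,"ry":0,"rz":0,"hand":-1},{"tx":0,"ty":0,"tz":-0.003,"rx":0,"ry":0,"rz":0,"hand":-1}])

```text
time_s: 5.97
ee_pos: [0.5291, 0.0624, 0.141]
ee_rot: [[-0.899, -0.438, 0.002], [-0.438, 0.899, 0.001], [-0.002, 0.0, -1.0]]
contact_force: [1.1, 3.8, 7.2]
grip_width: 0.0128
grip_force: 61.1
```

Emit:
move_arm(rows=[{"tx":0,"ty":0,"tz":-0.0012,"rx":0,"ry":0,"rz":0,"hand":-1},{"tx":0,"ty":0,"tz":-0.0025,"rx":0,"ry":0,"rz":0,"hand":-1},{"tx":0,"ty":0,"tz":-0.0025,"rx":0,"ry":0,"rz":0,"hand":-1}])

```text
time_s: 6.22
ee_pos: [0.5293, 0.0624, 0.141]
ee_rot: [[-0.899, -0.438, 0.002], [-0.438, 0.899, 0.001], [-0.002, 0.0, -1.0]]
contact_force: [0.1, 3.2, 12.9]
grip_width: 0.0131
grip_force: 61.7
```

Run:
```python
from h import *
s=observe();print(s['time_s'],s['ee_pos'],s['contact_force'],s['torque'])
w=viewer.snapshot("wrist");
cv2.imwrite("pics/w4.png",w[:,:,::-1])
```

```text
6.2167 [0.52929399 0.06244359 0.14099486] [ 0.09880685  3.16750358 12.91305511] [ 0.8509674   0.04972555 -0.04215386]
```

View pics/w4.png

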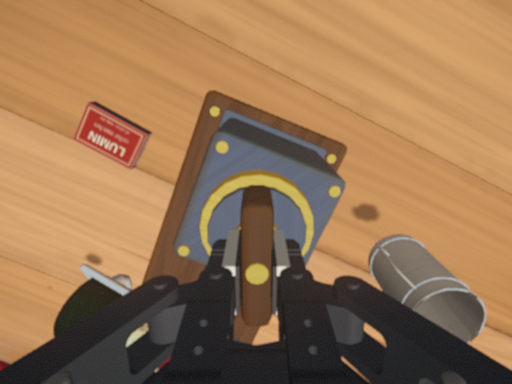

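The collar now shows as a complete ring around the skirt. The stop at z=0.141 is hard, with 12.9 N and no further travel, so the knob is home. Now I'll measure the tilt from the red cap in the scene view.

```bash
cat >> h.py <<'E'
def tilt(img):
    O=np.array([.672,.072,.092]);y=np.array([-.07,.998,0]);c=cam("scene")
    h=cv2.cvtColor(img,cv2.COLOR_RGB2HSV);m=cv2.inRange(h,(0,120,60),(8,255,255))|cv2.inRange(h,(170,120,60),(180,255,255))
    n,l,st,ce=cv2.connectedComponentsWithStats(m)
    out=[(st[i,4],tuple(ce[i].round(1)),tuple(st[i,:4])) for i in range(1,n) if st[i,4]>15 and 120<ce[i][0]<300 and 130<ce[i][1]<260]
    th=np.arange(-.1,.7,.02)
    for a,p,_ in out:
        e=[min((np.linalg.norm(proj("",O+s*(np.cos(k)*y+np.array([0,0,np.sin(k)])),c)-p),k,s) for s in np.arange(.09,.13,.004)) for k in th]
        print(a,p,_,min(e), min(e)[1])
E
python3 - <<'E'
from h import *
a=cv2.imread("pics/scene.png")[:,:,::-1].copy();tilt(a)
b=viewer.snapshot("scene");cv2.imwrite("pics/s2.png",b[:,:,::-1]);print(observe()['time_s']);tilt(b)
c=cam("scene")
print(-c[1].T@c[2],proj("",[.672,.072,.092],c))
cv2.imwrite("pics/s2c.png",np.hstack([cv2.resize(x[150:270,120:300,::-1],None,fx=2.2,fy=2.2) for x in(a,b)]))
E
```

```text
109 (np.float64(248.3), np.float64(140.2)) (np.int32(244), np.int32(132), np.int32(10), np.int32(20)) (np.float64(85.5800571033688), np.float64(0.6800000000000002), np.float64(0.09)) 0.6800000000000002
141 (np.float64(236.6), np.float64(144.6)) (np.int32(231), np.int32(135), np.int32(12), np.int32(20)) (np.float64(73.17293847987114), np.float64(0.6800000000000002), np.float64(0.09)) 0.6800000000000002
153 (np.float64(223.5), np.float64(148.6)) (np.int32(218), np.int32(139), np.int32(12), np.int32(20)) (np.float64(59.795430265493906), np.float64(0.6800000000000002), np.float64(0.09)) 0.6800000000000002
154 (np.float64(209.7), np.float64(151.9)) (np.int32(204), np.int32(142), np.int32(12), np.int32(21)) (np.float64(46.43752905664122), np.float64(0.6800000000000002), np.float64(0.09)) 0.6800000000000002
27 (np.float64(207.4), np.float64(186.3)) (np.int32(206), np.int32(182), np.int32(4), np.int32(9)) (np.float64(36.022812293617626), np.float64(0.6800000000000002), np.float64(0.09)) 0.6800000000000002
230 (np.float64(160.9), np.float64(191.5)) (np.int32(150), np.int32(186), np.int32(23), np.int32(13)) (np.float64(0.5455632246463828), np.float64(0.28), np.float64(0.11000000000000001)) 0.28
180 (np.float64(265.8), np.float64(219.2)) (np.int32(255), np.int32(212), np.int32(23), np.int32(15)) (np.float64(98.90155599749939), np.float64(-0.1), np.float64(0.09)) -0.1
6.3167
230 (np.float64(160.9), np.float64(191.5)) (np.int32(150), np.int32(186), np.int32(23), np.int32(13)) (np.float64(0.5455632246463828), np.float64(0.28), np.float64(0.11000000000000001)) 0.28
[-0.2045833   0.32475371  0.90450386] [199.54168944 186.04447389]
```

View pics/s2c.png

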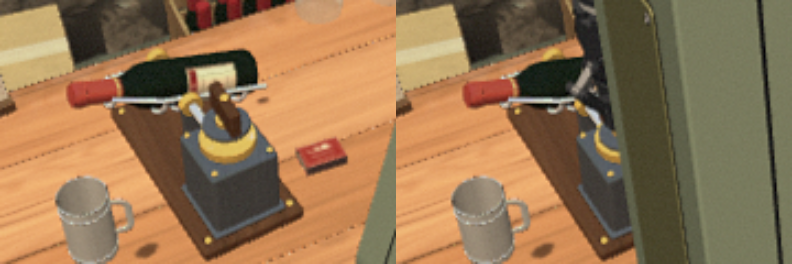

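The first crop shows the initial tilted bottle. The second shows the cap unmoved at (161,191), so the tilt is still about 0.28. I'll ease the downward push and wind clockwise.

Emit:
move_arm(rows=[{"tx":0,"ty":0,"tz":0.003,"rx":0,"ry":0,"rz":0,"hand":-1},{"tx":0,"ty":0,"tz":0.003,"rx":0,"ry":0,"rz":-0.025,"hand":-1},{"tx":0,"ty":0,"tz":0.003,"rx":0,"ry":0,"rz":-0.05,"hand":-1},{"tx":0,"ty":0,"tz":0.003,"rx":0,"ry":0,"rz":-0.075,"hand":-1},{"tx":0,"ty":0,"tz":0.003,"rx":0,"ry":0,"rz":-0.1,"hand":-1}])

```text
time_s: 6.73
ee_pos: [0.5292, 0.0623, 0.1411]
ee_rot: [[-0.955, -0.298, 0.002], [-0.298, 0.955, 0.001], [-0.002, 0.0, -1.0]]
contact_force: [2.1, 3.8, 6.6]
grip_width: 0.013
grip_force: 60.9
```

Emit:
move_arm(rows=[{"tx":0,"ty":0,"tz":0,"rx":0,"ry":0,"rz":-0.025,"hand":-1},{"tx":0,"ty":0,"tz":0,"rx":0,"ry":0,"rz":-0.05,"hand":-1},{"tx":0,"ty":0,"tz":0,"rx":0,"ry":0,"rz":-0.075,"hand":-1},{"tx":0,"ty":0,"tz":0,"rx":0,"ry":0,"rz":-0.1,"hand":-1},{"tx":0,"ty":0,"tz":0,"rx":0,"ry":0,"rz":-0.125,"hand":-1}])

```text
time_s: 7.15
ee_pos: [0.5292, 0.0621, 0.1411]
ee_rot: [[-0.993, -0.115, 0.002], [-0.115, 0.993, 0.0], [-0.002, -0.0, -1.0]]
contact_force: [1.9, 3.5, 7.4]
grip_width: 0.0128
grip_force: 60.8
```

Emit:
move_arm(rows=[{"tx":0,"ty":0,"tz":0,"rx":0,"ry":0,"rz":-0.025,"hand":-1},{"tx":0,"ty":0,"tz":0,"rx":0,"ry":0,"rz":-0.05,"hand":-1},{"tx":0,"ty":0,"tz":0,"rx":0,"ry":0,"rz":-0.075,"hand":-1},{"tx":0,"ty":0,"tz":0,"rx":0,"ry":0,"rz":-0.1,"hand":-1},{"tx":0,"ty":0,"tz":0,"rx":0,"ry":0,"rz":-0.125,"hand":-1}])

```text
time_s: 7.57
ee_pos: [0.5292, 0.062, 0.1411]
ee_rot: [[-0.997, 0.072, 0.002], [0.072, 0.997, -0.0], [-0.002, -0.0, -1.0]]
contact_force: [2.1, 3.1, 7.7]
grip_width: 0.013
grip_force: 60.8
```

Run:
```python
from h import *
s=observe();print(s['time_s'],s['ee_pos'],s['contact_force'],s['torque'],s['joint_pos'])
b=viewer.snapshot("scene");tilt(b)
c=cam("scene")
for k in(.3,.2,.1,0,-.1):print(k,proj("",np.array([.672,.072,.092])+.11*(np.cos(k)*np.array([-.07,.998,0])+[0,0,np.sin(k)]),c))
```

```text
7.5667 [0.52917951 0.06195976 0.14105858] [2.09705121 3.06137469 7.65137903] [ 0.59547324 -0.43030486  0.33895032] [-4.58999711e-02  2.09857583e-01  1.73619231e+00 -8.40877016e-05
  1.19349660e+00 -1.54484445e+00]
24 (np.float64(206.2), np.float64(185.1)) (np.int32(204), np.int32(182), np.int32(5), np.int32(8)) (np.float64(34.62107919321537), np.float64(0.6800000000000002), np.float64(0.09)) 0.6800000000000002
220 (np.float64(160.9), np.float64(197.8)) (np.int32(150), np.int32(191), np.int32(23), np.int32(15)) (np.float64(0.6431775767072363), np.float64(0.10000000000000003), np.float64(0.11000000000000001)) 0.10000000000000003
0.3 [160.52859937 191.07382816]
0.2 [160.18692836 194.52224455]
0.1 [160.25831755 197.84382958]
0 [160.73479903 201.00358132]
-0.1 [161.60365684 203.96970101]
```

Emit:
move_arm(rows=[{"tx":0,"ty":0,"tz":0,"rx":0,"ry":0,"rz":-0.03,"hand":-1},{"tx":0,"ty":0,"tz":0,"rx":0,"ry":0,"rz":-0.06,"hand":-1},{"tx":0,"ty":0,"tz":0,"rx":0,"ry":0,"rz":-0.09,"hand":-1},{"tx":0,"ty":0,"tz":0,"rx":0,"ry":0,"rz":-0.12,"hand":-1},{"tx":0,"ty":0,"tz":0,"rx":0,"ry":0,"rz":-0.12,"hand":-1}])

```text
time_s: 8.03
ee_pos: [0.5291, 0.0618, 0.1411]
ee_rot: [[-0.968, 0.249, 0.002], [0.249, 0.968, -0.001], [-0.002, -0.0, -1.0]]
contact_force: [1.0, 2.3, 7.0]
grip_width: 0.0127
grip_force: 60.9
```

Run:
```python
from h import *
b=viewer.snapshot("scene");tilt(b);w=viewer.snapshot("top");cv2.imwrite("pics/t2.png",w[:,:,::-1]);cv2.imwrite("pics/s3.png",b[:,:,::-1])
```

```text
213 (np.float64(161.3), np.float64(200.5)) (np.int32(151), np.int32(193), np.int32(22), np.int32(16)) (np.float64(0.7016566130903078), np.float64(0.020000000000000018), np.float64(0.11000000000000001)) 0.020000000000000018
```

Run:
```python
from h import *
def caps(f,x0,x1,y0,y1):
    h=cv2.cvtColor(cv2.imread(f),cv2.COLOR_BGR2HSV);m=cv2.inRange(h,(0,120,60),(8,255,255))|cv2.inRange(h,(170,120,60),(180,255,255))
    n,l,st,ce=cv2.connectedComponentsWithStats(m[y0:y1,x0:x1]);i=1+np.argmax(st[1:,4]);return st[i],ce[i]+[x0,y0]
for tf,sf in(("pics/top.png","pics/scene.png"),("pics/t2.png","pics/s3.png")):
    a,p=caps(tf,165,200,145,172);b,q=caps(sf,140,180,180,212)
    A=[];
    Ms=[c[0]@np.c_[c[1],c[2]] for c in(cam("top"),cam("scene"))]
    X=cv2.triangulatePoints(*Ms,p.reshape(2,1),q.reshape(2,1)).ravel();X=X[:3]/X[3]
    r=X-[.672,.072,.092];print(a,p,q,X,np.arctan2(r[2],np.hypot(r[0],r[1])),np.linalg.norm(r),proj("top",X),proj("scene",X))
```

```text
[  9   9  17  10 141] [181.80851064 158.70212766] [160.8826087 191.5173913] [0.66517166 0.17583865 0.12205763] 0.2811879429670104 0.10831691206937429 [181.67940525 158.65207173] [161.01224968 191.52821973]
[  9  10  16  10 129] [181.53488372 159.89147287] [161.25352113 200.54929577] [0.66458369 0.18083026 0.09304141] 0.009546734269533865 0.10908763362729376 [181.79254885 159.99201314] [160.99233868 200.52700465]
```

The two views agree on a tilt of about 0.01. Now I'll release and rise.

Emit:
move_arm(rows=[{"tx":0,"ty":0,"tz":0,"rx":0,"ry":0,"rz":0,"hand":-0.6},{"tx":0,"ty":0,"tz":0,"rx":0,"ry":0,"rz":0,"hand":-0.2},{"tx":0,"ty":0,"tz":0,"rx":0,"ry":0,"rz":0,"hand":0.2},{"tx":0,"ty":0,"tz":0,"rx":0,"ry":0,"rz":0,"hand":0.6},{"tx":0,"ty":0,"tz":0,"rx":0,"ry":0,"rz":0,"hand":0.8}])

```text
time_s: 8.55
ee_pos: [0.5274, 0.0616, 0.1391]
ee_rot: [[-0.969, 0.249, -0.002], [0.249, 0.969, -0.0], [0.002, -0.001, -1.0]]
contact_force: [1.2, -0.6, -0.4]
grip_width: 0.0653
grip_force: 0.0
```

Emit:
move_arm(rows=[{"tx":0,"ty":0,"tz":0.02,"rx":0,"ry":0,"rz":0,"hand":0.8},{"tx":0,"ty":0,"tz":0.06,"rx":0,"ry":0,"rz":0,"hand":0.8},{"tx":0,"ty":0,"tz":0.12,"rx":0,"ry":0,"rz":0,"hand":0.8},{"tx":-0.05,"ty":0,"tz":0.2,"rx":0,"ry":0,"rz":0,"hand":0.8},{"tx":-0.1,"ty":0,"tz":0.28,"rx":0,"ry":0,"rz":0,"hand":0.8}])

```text
time_s: 8.97
ee_pos: [0.4876, 0.0617, 0.2527]
ee_rot: [[-0.969, 0.249, -0.002], [0.249, 0.969, -0.0], [0.002, -0.001, -1.0]]
contact_force: [0.3, 0.7, 1.9]
grip_width: 0.0767
grip_force: 0.0
```

Emit:
move_arm(rows=[{"tx":0,"ty":0,"tz":0,"rx":0,"ry":0,"rz":0,"hand":0.8},{"tx":0,"ty":0,"tz":0,"rx":0,"ry":0,"rz":0,"hand":0.8},{"tx":0,"ty":0,"tz":0,"rx":0,"ry":0,"rz":0,"hand":0.8},{"tx":0,"ty":0,"tz":0,"rx":0,"ry":0,"rz":0,"hand":0.8}])

```text
time_s: 9.3
ee_pos: [0.4877, 0.0618, 0.2505]
ee_rot: [[-0.969, 0.249, -0.003], [0.249, 0.969, 0.0], [0.003, -0.001, -1.0]]
contact_force: [0.5, -0.2, -0.3]
grip_width: 0.0767
grip_force: 0.0
```

Run:
```python
from h import *
s=observe();print(s['time_s'],s['ee_pos'],s['contact_force'],s['grip_width'])
b=viewer.snapshot("scene");tilt(b);w=viewer.snapshot("wrist");cv2.imwrite("pics/w5.png",w[:,:,::-1])
```

```text
9.3 [0.48767074 0.0618345  0.25053175] [ 0.47809282 -0.16758432 -0.2886443 ] 0.07669782578122304
26 (np.float64(206.1), np.float64(186.3)) (np.int32(204), np.int32(182), np.int32(5), np.int32(9)) (np.float64(34.749671908559954), np.float64(0.6800000000000002), np.float64(0.09)) 0.6800000000000002
214 (np.float64(161.3), np.float64(200.5)) (np.int32(151), np.int32(193), np.int32(22), np.int32(16)) (np.float64(0.7016566130903078), np.float64(0.020000000000000018), np.float64(0.11000000000000001)) 0.020000000000000018
```

View pics/w5.png

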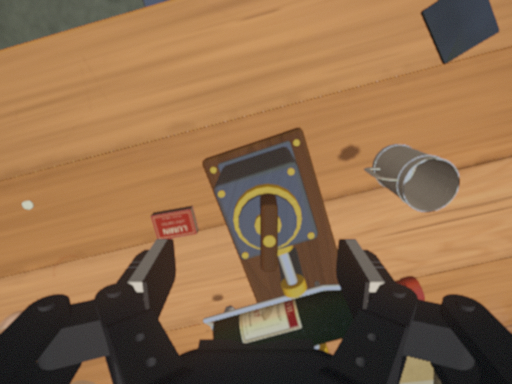

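The knob is flush, with a full collar ring around (268,220). The bottle is level, the matchbox and jigger haven't moved, and the arm is clear.

```bash
python3 -c "
from plant import close_job
print(close_job())"
```

```text
the job is handed in; nothing more can be done
None
```

The job is handed in, verdict not shown: the knob looks meshed and fully home on its collar, the bottle measures level within about 0.02 rad, and the gripper is clear with the jigger and matchbox unmoved; I didn't re-check the votive, which was well away from the work.

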